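Feel for the stranded shuttle's index groove and draw it home

ROBOT

A 6-joint arm with a two-finger parallel gripper is mounted at the origin on a cart in front of the work surface, level with it; the furniture and walls round the work are solid. World frame = base frame: x ahead of the robot, y to its left, z up, the work surface at z = 0. Lengths are in mm, angles in rad, forces in N, time in s.
With the tool pointing down it reaches from about 400 to 925 mm from the base axis. Payload 12.5 kg.
Tool frame: the origin (TCP) lies at the very end of the fingers, on their centre line; the grasp point (between the pads) lies 19 mm behind it; z points along the fingers, x is the direction in which the jaws open and shut, and the axes are right-handed (so a half turn about z gives the same grasp; the last joint's range is limited). The gripper opens to 95 mm and grips with 3 to 60 N. Pads are 20 mm wide; open, the fingers measure 119 mm over their backs; the gripper's body (75 mm by 180 mm) begins 59 mm behind the grasp point.
Start: joints at [0.999, 0.491, 1.559, -0, 1.092, -0.106], TCP at [280.698, 558.44, 214.661] pointing down, gripper open.
Joint ranges: [-3.1, 3.1], [-0.84, 2.19], [0.05, 2.79], [-1.13, 4.28], [0.06, 2.93], [-2.69, 2.69]. Speed limits (rad/s): [2.22, 2.22, 2.79, 3.14, 3.14, 3.14].

INTERFACE

Orientations are given as [roll, pitch, yaw] about the fixed x, y, z axes, in that order (R = Rz(yaw) Ry(pitch) Rx(roll)).
In Python, from cell import state, viewer, ticket, look_for, regions_of gives the robot as it stands.
- The arm moves only by the shell command python3 -m inch 'ROWS'. ROWS is JSON, a list of rows, each a list of 7 numbers: the turn, a rotation vector about the world's x, y, z in degrees, then the shift along the world's x, y, z in mm, then the opening, from -1 (shut) to 1 (fully open). In form: [[rx, ry, rz, tx, ty, tz, hand], ...]. A call has 1 to 10 rows; each row shifts and turns the commanded pose from where the row before left it; what a row does not reach is not made up. A row lasts 1/10 s, in which the tool goes at most 50 mm and 8.59 degrees, less where a joint would pass 70% of its speed; a pose out of reach is approached as far as the arm can. A call with a gripper value outside its range is refused whole. The fingers move at their own pace and stop on an object; the grip force is fixed at half the most. Time passes only in rows, so rows that do not move let the fingers close. It gives the time, the measured TCP pose, the force and the opening at its end, in the units of the state.
- state(): the state, without advancing time (a new reading comes with each control period).
- viewer.read_camera(name): name is "scene" or "top"; returns a dict with "color" (384x512x3 uint8, red, green, blue), "depth" (384x512 float32, mm along the optical axis (not along the pixel's ray), 0 where there is no reading), "fx", "fy", "cx", "cy" (pixels), "dist_coeffs" ([k1, k2, p1, p2, k3] as OpenCV has them; the pictures are not rectified), "position" and "orientation" of the camera in the world. Camera axes: x right, y down, z forward; pixel columns grow to the right and rows downward; lengths in mm; the calibration is good to about 2 mm. A picture is of the moment at which its call begins.
- ticket.job_done(): hands the job in, once; it reports no verdict.
Trained networks look in the newest picture that a camera, given by its name, has taken for a name from the list of things; names that differ only in an ending like _2 or _b are one class to them, and where a whole thing is asked for, a point or a joint stands for the part that bears it (a point fixed in the world has none). Each returns a list of dicts, best first, with "score" (0 to 1); they miss things now and then, are a little off and sometimes report something else, mostly with a low value. They report only what shows in the picture. A call takes as long as a camera call.
- look_for(name, camera): "box" ([left, top, right, bottom] as shares, 0 to 1, of the picture: columns of its width, rows of its height, round what is visible of it).
- regions_of(name, camera): "pixels" (384x512 bool, what is visible of it) and "box" ([left, top, right, bottom] as shares, 0 to 1, of the picture: columns of its width, rows of its height, round what is visible of it).
The state is a dict: "t": time; "joints": joint angles; "qvel": joint speeds; "tau": joint torques, N m; "eef_pos": TCP position; "tcp_rot": TCP orientation; "ft_force": force on the tool from outside, world axes, zero at the start; "moment": the same for the moment, N m; "opening": opening from 0.0 (shut) to 1.0 (fully open).
Only numpy, scipy, OpenCV 4.12 (cv2) and the standard library are available. Lean on these libraries where they do the work, as an engineer would, in place of code of your own. Each camera call takes 0.05 s, during which the arm holds its last target. There are 200 camera calls.

TASK

The sample loader lost power with its shuttle of cups stuck inside. Take the sprung service pin from its holder, put its tip through the wide front end of the slot in the loader's cover, press it down on the shuttle's bar until its spring gives several millimetres, and drag it away from the mouth until it drops into the bar's hidden cross groove; stop there without shoving the shuttle along. Then draw the shuttle with the pin all the way home, out of the front mouth, and stand the pin back in its holder, leaving the things around undisturbed.

Things in the scene. Friction and masses are not known exactly. Their poses are not given: they have to be found in the camera images.
- loader: Low white and grey sample loader fixed on the counter, 270 long (its x) x 120 wide x 58 high, with a cross hump 8 mm higher at the rear (from x = +102 mm). Origin: centre of its underside; z up. Its -x end is the mouth, facing the robot. The 10 mm thick cover has one straight slot along x, centred at y = -22 mm, closed to the eye by black brush lips that give no resistance.
- slot_entry (a point): Centre of the slot's wide front end, at the cover's top face (loader x = -92, y = -22, z = 58 mm); axes as the loader's. The slot begins at x = -106, is 26 mm wide to x = -81, tapers to 14 mm by x = -75 and goes on so to its rear end.
- slot_end (a point): Rear end of the slot, on its centre line, at the cover's top face (loader x = +90, y = -22, z = 58 mm).
- bar_level (a point): Point on the flat top of the shuttle's steel bar, straight below point slot_entry and 28 mm under the cover's top face (fixed to the loader). The bar runs level below the whole slot; a tip pressed on it slides with a friction coefficient of 0.5 to 0.7. One cross groove, 11 mm wide (along x) and 18 mm deep, is cut across the bar.
- shuttle (a joint): How far (m) the shuttle with its bar and cups stands inside from home: 0 = home, against a stop, 60 mm out of the mouth; grows along loader +x; 0.062 to 0.085 at the start. Stays where left, takes 4 N to slide. With this value q, the groove's centre is anywhere from x = q - 85 mm to q - 25 mm in the loader's frame (unknown, behind the wide front end at the start).
- shuttle_front (a point): Middle of the shuttle's front plate, 20 mm above the counter; it moves with the shuttle.
- service_pin: Loose service pin, 90 g, standing upright in its holder. Origin: on its axis, underside of its collar; z runs up along the handle. Black square handle 18 x 18 mm (sides along its x and y), from z = +5 to +60 with a steel cap to +63; steel collar 25 mm across from z = 0 to +5; shank 8 mm across down to z = -28; below it the sprung tip.
- pin_tip (a point): End of the pin's sprung steel tip, 6 mm across. It stands 46 mm below the collar's underside when extended and can be pushed in by up to 14 mm, against 1 N at first touch, growing by 0.25 N per mm; pushed in by 6 to 10 mm it springs that far into the groove. Held by its handle, the pin swivels between two fingers that close across the drag; with the fingers in line with the slot it stays upright.
- pin_holder: Grey square block on a black 64 mm foot, fixed, 54 x 54 x 54 mm, origin at the centre of its underside. A 15 mm square well 50 mm deep opens at the centre of its top; the pin stands in it with the collar resting on the top, so the pin's origin is then 54 mm above the counter.
- holder_top (a point): Centre of the mouth of the holder's well, 54 mm above the counter.
- bottle_drop: Bystander: small white dropper bottle, 28 mm across, 58 high, to the right of the loader; origin at the centre of its foot.
- spare_cup: Bystander: sample cup, 16 mm across, 22 high, in front and to the right of the loader; origin at the centre of its foot.
- marker_black: Bystander: marker pen lying beyond the holder, 138 mm long, 13 thick; origin at its middle, on the counter.
- forceps: Bystander: steel forceps lying in front of the holder near the counter's edge, 119 mm long; origin at its middle, on the counter.

How it is judged:
By the outcome, as a careful person would: the job done as asked, in the order asked, and still so for the second after the job is handed in, with the robot touching nothing.
It also fails if it takes over 64 s, if anything falls off the work surface, if the arm or the gripper's body presses on something with over 40 N, if the wrist force passes 120 N, or if a joint passes its speed limit or range.

## Working session

There is one attempt and no reset: what is moved stays moved. The work goes in short steps, Python scripts to look and compute and a shell command to move; the robot and the scene stay as the last step left them, time stands still between calls to the robot, and variables do not carry over. Pictures are saved under pics/ and viewed, on a budget of 10 in all, crops included, one or two more only if the job needs it, and the job is handed in when it is done.

```bash
ls; mkdir -p pics
cat > h.py <<'E'
import numpy as np, cv2
from scipy.spatial.transform import Rotation as R
from cell import state, viewer, ticket, look_for, regions_of
def Rm(o):
    o=np.array(o,float)
    if o.shape==(3,3): return o
    if o.size==3: return R.from_euler('xyz',o).as_matrix()
    return R.from_quat(o).as_matrix()
def cloud(c):
    K=np.array([[c['fx'],0,c['cx']],[0,c['fy'],c['cy']],[0,0,1]]);h,w=c['depth'].shape
    u,v=np.meshgrid(np.arange(w),np.arange(h))
    p=cv2.undistortPoints(np.stack([u,v],-1).reshape(-1,1,2).astype(float),K,np.array(c['dist_coeffs'],float)).reshape(h,w,2)
    d=c['depth'][...,None]
    P=np.concatenate([p*d,d],-1)
    return P@Rm(c['orientation']).T+np.array(c['position'])
def save(c,n): cv2.imwrite('pics/'+n,c['color'][...,::-1])
E
python3 - <<'E'
from h import *
s=state(); print(s)
for n in ('scene','top'):
    c=viewer.read_camera(n); save(c,n+'0.png'); print(n,{k:c[k] for k in c if k not in('color','depth')})
    P=cloud(c)
    for o in ('loader','shuttle','service_pin','pin_holder','bottle_drop','spare_cup','marker_black','forceps'):
        r=regions_of(o,n)
        for q in r[:1]:
            m=q['pixels']&(c['depth']>0); X=P[m]
            print(o,round(q['score'],2),m.sum(),np.round(np.array(q['box'])*[512,384,512,384]),'med',np.median(X,0).round(),'lo',np.percentile(X,2,axis=0).round(),'hi',np.percentile(X,98,axis=0).round())
E
```

```text
pics
{'t': 0.0, 'joints': array([ 9.99374288e-01,  4.91545255e-01,  1.55946542e+00, -6.44216820e-06,
        1.09172307e+00, -1.05586321e-01]), 'qvel': array([ 0.000183  , -0.0002613 , -0.00037089,  0.00035087,  0.00078753,
        0.00028803]), 'tau': array([ 1.15567640e-03, -6.12655449e+01, -2.58188546e+01,  6.92686485e-02,
        4.81588009e-02, -1.36088329e-04]), 'eef_pos': array([280.5638123 , 558.19864126, 214.06514362]), 'tcp_rot': array([-3.14147808e+00,  1.13534008e-03,  1.10496365e+00]), 'ft_force': array([-0.63606563,  0.17740778,  0.06129944]), 'moment': array([-0.01380651,  0.00226195, -0.10379026]), 'opening': 1.001967477888878}
scene {'fx': 440.4814883340318, 'fy': 440.4814883340318, 'cx': 247.21546739047292, 'cy': 190.39448691803375, 'dist_coeffs': array([-0.06738634,  0.        ,  0.        ,  0.        ,  0.        ]), 'position': array([  29.60964428, -789.6976597 ,  805.0213578 ]), 'orientation': array([-2.30961403,  0.02077267, -0.66422242])}
loader 0.91 5695 [213. 183. 338. 253.] med [ 524. -244.   56.] lo [ 422. -363.    6.] hi [ 632. -112.   66.]
service_pin 
[... 683 characters left out ...]
   , 0.        , 0.        ]), 'position': array([ 216.05489129, -163.67931248, 1357.68374227]), 'orientation': array([-2.93213136e+00,  3.62098760e-04, -1.48080228e+00])}
loader 0.69 4575 [238. 137. 347. 220.] med [ 532. -225.   57.] lo [ 430. -349.   21.] hi [ 635. -101.   68.]
service_pin 0.41 116 [132. 182. 144. 195.] med [454. 174.  99.] lo [447. 168.  53.] hi [467. 187. 118.]
bottle_drop 0.65 112 [373. 209. 388. 218.] med [ 455. -472.   46.] lo [ 446. -487.    8.] hi [ 469. -463.   58.]
marker_black 0.7 208 [175. 136. 198. 177.] med [574.  74.  11.] lo [519.  42.  -3.] hi [629. 109.  18.]
forceps 0.44 98 [144. 231. 176. 237.] med [358. 116.   8.] lo [350.  77.   1.] hi [365. 168.  13.]
```

Run:
```python
import cv2,numpy as np
a=cv2.imread('pics/top0.png')[110:260,120:400]; b=cv2.imread('pics/scene0.png')[110:330,140:350]
a=cv2.resize(a,(790,423),interpolation=cv2.INTER_CUBIC); cv2.imwrite('pics/a.png',a)
cv2.imwrite('pics/b.png',cv2.resize(b,None,fx=2.7,fy=2.7,interpolation=cv2.INTER_CUBIC))
```

```text
(no output)
```

View pics/a.png

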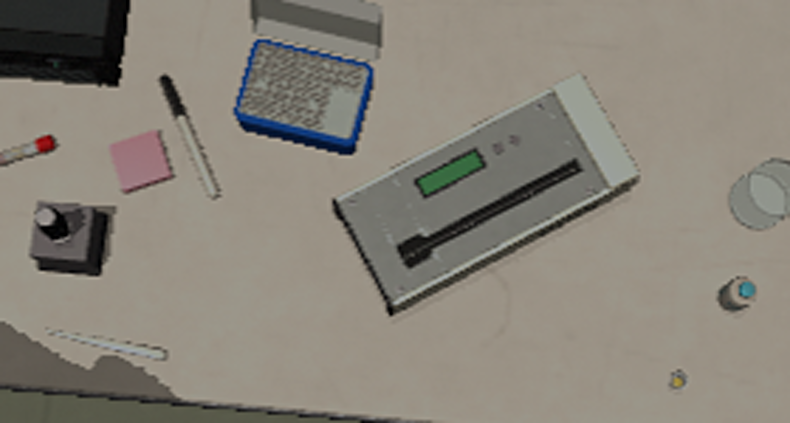

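View pics/b.png

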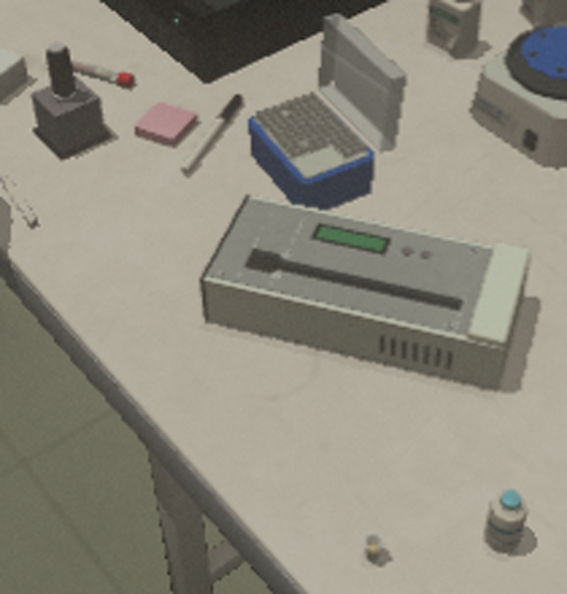

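```bash
cat >> h.py <<'E'
def planept(c,uv,z):
    K=np.array([[c['fx'],0,c['cx']],[0,c['fy'],c['cy']],[0,0,1]])
    p=cv2.undistortPoints(np.array(uv,float).reshape(-1,1,2),K,np.array(c['dist_coeffs'],float)).reshape(-1,2)
    d=np.c_[p,np.ones(len(p))]@Rm(c['orientation']).T; o=np.array(c['position'])
    return (o+d*((z-o[2])/d[:,2])[:,None])[:,:2]
def rect(p):
    (c,s,a)=cv2.minAreaRect(p.astype(np.float32)); return np.round(c,1),np.round(s,1),round(a,1)
E
cat > m.py <<'E'
from h import *
for n in ('top','scene'):
    c=viewer.read_camera(n); P=cloud(c); g=c['color'].astype(float).mean(-1); ok=c['depth']>0
    Z=P[...,2]; X=P[...,0]; Y=P[...,1]
    L=ok&(X>400)&(X<680)&(Y>-380)&(Y<-90)
    t=(L&(Z>50)&(Z<72)).astype(np.uint8)
    k,l,st,_=cv2.connectedComponentsWithStats(t); i=1+st[1:,4].argmax(); v,u=np.nonzero(l==i)
    q=planept(c,np.c_[u,v],58); print(n,'loader top',rect(q),'median z',np.median(Z[l==i]))
    cv=cv2.morphologyEx((l==i).astype(np.uint8),cv2.MORPH_CLOSE,np.ones((9,9)))
    er=cv2.erode(cv,np.ones((9,9)))
    d=((er>0)&(g<55)&(c['color'][...,1]<60)).astype(np.uint8)
    k,l2,st,_=cv2.connectedComponentsWithStats(d)
    for i in np.argsort(-st[1:,4])[:3]+1:
        v,u=np.nonzero(l2==i); q=planept(c,np.c_[u,v],58); 
        if len(q)>20:
            cvec=np.linalg.svd(q-q.mean(0))[2][0]; cvec*=np.sign(cvec[0]); s=(q-q.mean(0))@cvec
            print(' dark',len(q),rect(q),'axis',np.degrees(np.arctan2(cvec[1],cvec[0])).round(1),'ends',(q.mean(0)+cvec*s.min()).round(1),(q.mean(0)+cvec*s.max()).round(1), 'thin mean',q[s>-30].mean(0).round(1), 'thin axis',np.linalg.svd(q[s>-30]-q[s>-30].mean(0))[2][0])
    W=ok&(abs(X-455)<70)&(abs(Y-172)<70)
    for nm,zl,zh,zz in(('holder',48,57,54),('cap',110,124,117)):
        v,u=np.nonzero(W&(Z>zl)&(Z<zh)); q=planept(c,np.c_[u,v],zz); print(' ',nm,len(q),q.mean(0).round(1),rect(q),np.median(P[v,u],0).round(1))
E
python3 m.py
```

```text
top loader top (array([ 535.5, -225.3]), array([120.9, 275.3]), 33.3) median z 57.82530159218186
 dark 351 (array([ 515.6, -228.4]), array([ 24. , 194.1]), 35.1) axis -56.8 ends [ 460.3 -148.9] [ 566.5 -311. ] thin mean [ 528.8 -253.5] thin axis [-0.54836239  0.83624081]
 dark 59 (array([ 547.4, -188. ]), array([21.8, 68.6]), 34.0) axis -58.0 ends [ 528.9 -159. ] [ 565.3 -217.3] thin mean [ 549.6 -192.6] thin axis [-0.55235335  0.83361009]
  holder 271 [455.6 176.1] (array([457.6, 178.8]), array([55. , 55.4]), 0.3) [452.  172.8  53.2]
  cap 42 [457.1 178. ] (array([456.6, 178.3]), array([15.8, 18.4]), 5.2) [457.2 178.1 116. ]
scene loader top (array([ 535.3, -227.9]), array([134.2, 271.7]), 33.3) median z 57.419556045932495
  holder 189 [455.3 167.3] (array([457.4, 170.6]), array([63.3, 55.7]), 87.3) [451.9 165.   53.1]
  cap 31 [456.8 170.7] (array([456.4, 169.8]), array([19.6, 19.7]), 49.8) [457.7 172.7 115.7]
```

```bash
python3 -m inch '[[0,0,-6.3,17.6,-38,0,1],[0,0,-6.3,17.6,-38,0,1],[0,0,-6.3,17.6,-38,0,1],[0,0,-6.3,17.6,-38,0,1],[0,0,-6.3,17.6,-38,0,1],[0,0,-6.3,17.6,-38,0,1],[0,0,-6.3,17.6,-38,0,1],[0,0,-6.3,17.6,-38,0,1],[0,0,-6.3,17.6,-38,0,1],[0,0,-6.3,17.6,-38,0,1]]' && python3 -m inch '[[0,0,0,0,0,-20,1],[0,0,0,0,0,-20,1],[0,0,0,0,0,-20,1],[0,0,0,0,0,0,1],[0,0,0,0,0,0,1]]'
python3 - <<'E'
from h import *
s=state(); print(s['eef_pos'],s['tcp_rot'],s['ft_force'],s['joints'])
a=viewer.read_camera('top');b=viewer.read_camera('scene');save(a,'t1.png');save(b,'s1.png')
A=cv2.resize(cv2.imread('pics/t1.png')[140:260,90:220],None,fx=3,fy=3,interpolation=cv2.INTER_CUBIC)
B=cv2.resize(cv2.imread('pics/s1.png')[70:190,100:230],None,fx=3,fy=3,interpolation=cv2.INTER_CUBIC)
cv2.imwrite('pics/c1.png',np.hstack([A,B]))
E
```

```text
t: 2.0
eef_pos: [457.2, 176.8, 214.9]
tcp_rot: [-3.141, -0.001, 0.001]
ft_force: [0.4, 0.8, 0.2]
opening: 0.997
t: 2.5
eef_pos: [456.9, 178.5, 155.0]
tcp_rot: [3.142, 0.0, 0.006]
ft_force: [0.1, 1.0, 0.3]
opening: 1.0
[456.85146242 178.50676526 155.04254199] [3.14152666e+00 1.35345394e-04 5.51369734e-03] [0.06896329 1.04337809 0.25335993] [ 2.37746622e-01  3.80767761e-01  1.95069044e+00 -4.56480233e-05
  8.10281357e-01  2.32264387e-01]
```

View pics/c1.png

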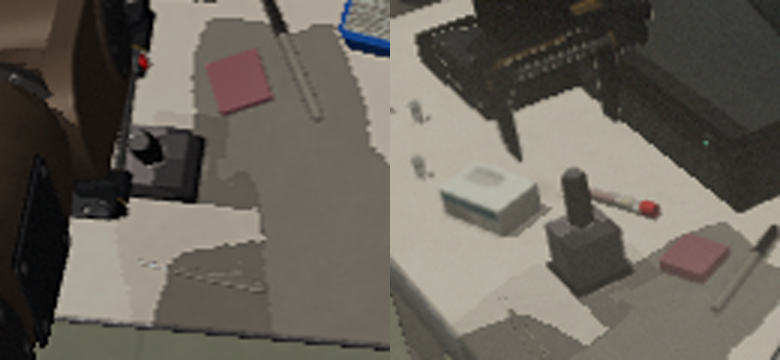

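```bash
cat >> h.py <<'E'
def proj(c,X):
    K=np.array([[c['fx'],0,c['cx']],[0,c['fy'],c['cy']],[0,0,1]]);r=Rm(c['orientation'])
    Q=(np.array(X,float)-np.array(c['position']))@r
    return cv2.projectPoints(Q.reshape(-1,1,3),np.zeros(3),np.zeros(3),K,np.array(c['dist_coeffs'],float))[0].reshape(-1,2)
E
python3 - <<'E'
from h import *
s=state();p=s['eef_pos']
for n in('top','scene'):
    c=viewer.read_camera(n);P=cloud(c)
    print(n,proj(c,[p,p+[-47,0,0],p+[47,0,0],[457,176,117]]).round(1))
    m=(c['depth']>0)&(abs(P[...,0]-457)<75)&(P[...,2]>145)&(P[...,2]<190)&(abs(P[...,1]-178)<60)
    X=P[m];print(len(X))
    for lo,hi in((380,440),(470,540)):
        Y=X[(X[:,0]>lo)&(X[:,0]<hi)]
        if len(Y): print(len(Y),Y.min(0).round(1),Y.max(0).round(1),Y.mean(0).round(1))
    if n=='scene': np.save('m.npy',m)
E
```

```text
top [[131.6 183.5]
 [128.8 201.9]
 [134.2 165.4]
 [136.4 186.9]]
8
8 [503.7 169.3 153.7] [510.7 172.4 176.4] [506.9 170.8 167.3]
scene [[157.  114.7]
 [141.7 120.9]
 [171.8 108.8]
 [159.6 127. ]]
117
53 [400.6 162.8 153.3] [411.6 188.5 188.8] [404.7 173.1 173.3]
64 [504.4 163.5 155.2] [512.9 190.1 190. ] [506.9 174.7 174.6]
```

```bash
python3 -m inch '[[0,0,-0.3,0,-1,-20,1],[0,0,0,0,-1,-25,1],[0,0,0,0,0,-25,1],[0,0,0,0,0,-15,1],[0,0,0,0,0,0,1],[0,0,0,0,0,0,-1],[0,0,0,0,0,0,-1],[0,0,0,0,0,0,-1],[0,0,0,0,0,0,-1],[0,0,0,0,0,0,-1]]' && python3 -m inch '[[0,0,0,0,0,0,-1],[0,0,0,0,0,0,-1],[0,0,0,0,0,0,-1]]'
python3 - <<'E'
from h import *
s=state(); print(s['eef_pos'],s['tcp_rot'],s['ft_force'],s['opening'])
a=viewer.read_camera('top');b=viewer.read_camera('scene');save(a,'t2.png');save(b,'s2.png')
E
```

```text
t: 3.7
eef_pos: [456.8, 176.5, 70.0]
tcp_rot: [-3.141, -0.001, 0.0]
ft_force: [0.0, 0.2, -0.3]
opening: 0.635
t: 4.0
eef_pos: [456.7, 176.4, 69.6]
tcp_rot: [3.142, -0.0, 0.0]
ft_force: [-0.1, 0.3, -0.1]
opening: 0.385
[456.69121671 176.44791203  69.64152263] [ 3.14156965e+00 -4.06872256e-05  2.43645987e-04] [-0.09910377  0.27114874 -0.10389015] 0.3849466928964204
```

```bash
python3 -m inch '[[0,0,0,0,0,0,-1],[0,0,0,0,0,0,-1],[0,0,0,0,0,0,-1],[0,0,0,0,0,0,-1],[0,0,0,0,0,0,-1]]'
python3 - <<'E'
from h import *
s=state(); print(s['eef_pos'],s['tcp_rot'],s['ft_force'],s['moment'],s['opening'])
a=viewer.read_camera('top');b=viewer.read_camera('scene');save(a,'t2.png');save(b,'s2.png')
A=cv2.resize(cv2.imread('pics/t2.png')[150:220,100:170],None,fx=5,fy=5,interpolation=cv2.INTER_CUBIC)
B=cv2.resize(cv2.imread('pics/s2.png')[100:170,120:190],None,fx=5,fy=5,interpolation=cv2.INTER_CUBIC)
cv2.imwrite('pics/c2.png',np.hstack([A,B]))
p=s['eef_pos']
for c in(a,b):print(proj(c,[p,p-[0,0,16],[p[0],p[1],117]]).round(1))
E
```

```text
t: 4.6
eef_pos: [456.7, 176.4, 69.7]
tcp_rot: [-3.142, -0.0, 0.0]
ft_force: [-0.2, -0.2, -0.7]
opening: 0.224
[456.74145382 176.43192062  69.6603691 ] [-3.14158605e+00 -1.49490332e-04  1.50211979e-04] [-0.19985991 -0.23651668 -0.72090277] [-0.03296635 -0.08054661 -0.02488927] 0.2236661619043573
[[140.6 190.8]
 [142.  192. ]
 [136.2 187. ]]
[[161.9 140.7]
 [162.8 145.2]
 [159.4 126.9]]
```

View pics/c2.png

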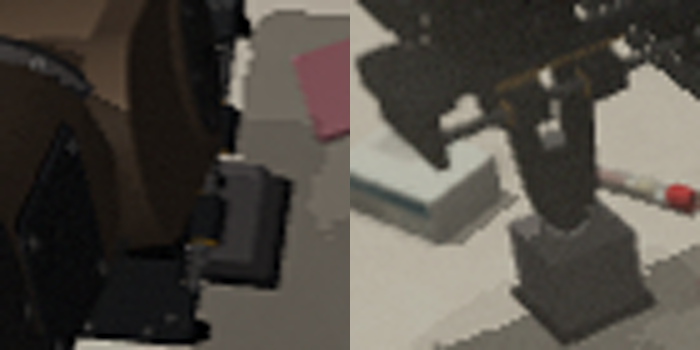

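```bash
python3 -m inch '[[0,0,0,0,0,0,-1],[0,0,0,0,0,0,-1],[0,0,0,0,0,0,-1],[0,0,0,0,0,0,-1]]'; python3 -c "
from h import *
s=state();print(s['opening'],s['ft_force'],s['moment'])"
```

```text
t: 5.1
eef_pos: [456.7, 176.4, 69.7]
tcp_rot: [3.142, -0.0, 0.0]
ft_force: [0.8, -0.3, 0.6]
opening: 0.223
0.22263322502449542 [ 0.78880034 -0.28897072  0.63509874] [-0.07626111 -0.02833984  0.03916343]
```

```bash
python3 -m inch '[[0,0,0,0,0,0,-0.4],[0,0,0,0,0,0,-0.4],[0,0,5.5,0,0,0,-0.4],[0,0,5.5,0,0,0,-0.4],[0,0,0,0,0,0,-1],[0,0,0,0,0,0,-1],[0,0,0,0,0,0,-1],[0,0,0,0,0,0,-1],[0,0,0,0,0,0,-1]]'
```

```text
t: 6.0
eef_pos: [456.7, 176.4, 69.7]
tcp_rot: [3.142, -0.0, 0.191]
ft_force: [-0.1, 0.4, 0.1]
opening: 0.195
```

```bash
python3 -m inch '[[0,0,0,0,0,0,-1],[0,0,0,0,0,0,-1],[0,0,0,0,0,5,-1],[0,0,0,0,0,15,-1],[0,0,0,0,0,20,-1],[0,0,0,0,0,20,-1],[0,0,0,0,0,20,-1],[0,0,0,0,0,10,-1],[0,0,0,0,0,0,-1]]'
python3 -m inch '[[0,0,-6.8,1,-33.6,0,-1],[0,0,-6.8,1,-33.6,0,-1],[0,0,-6.8,1,-33.6,0,-1],[0,0,-6.8,1,-33.6,0,-1],[0,0,-6.8,1,-33.6,0,-1],[0,0,-6.8,1,-33.6,0,-1],[0,0,-6.8,1,-33.6,0,-1],[0,0,-6.8,1,-33.6,0,-1],[0,0,-6.8,1,-33.6,0,-1],[0,0,-6.8,1,-33.6,0,-1]]' && python3 -m inch '[[0,0,0,0,0,-10,-1],[0,0,0,0,0,0,-1],[0,0,0,0,0,0,-1]]'
python3 - <<'E'
from h import *
s=state(); p=s['eef_pos'];print(p,s['tcp_rot'],s['ft_force'],s['opening'])
a=viewer.read_camera('top');b=viewer.read_camera('scene');save(a,'t3.png');save(b,'s3.png')
for c in(a,b):print(proj(c,[p,p-[0,0,16],p-[0,0,62]]).round(1), 'entry',proj(c,[467.4,-159.7,58]).round(1))
u,v=proj(a,p)[0].astype(int); A=cv2.imread('pics/t3.png')[v-45:v+45,u-45:u+45]
u2,v2=proj(b,p)[0].astype(int); B=cv2.imread('pics/s3.png')[v2-30:v2+60,u2-45:u2+45]
print(u-45,v-45,u2-45,v2-30)
cv2.imwrite('pics/c3.png',np.hstack([cv2.resize(i,(400,400),interpolation=cv2.INTER_CUBIC) for i in(A,B)]))
E
```

```text
t: 6.9
eef_pos: [457.1, 176.6, 160.8]
tcp_rot: [-3.142, -0.002, 0.192]
ft_force: [0.2, -0.2, -1.4]
opening: 0.194
t: 7.9
eef_pos: [466.2, -160.8, 158.6]
tcp_rot: [3.141, 0.001, -1.0]
ft_force: [0.2, 0.3, -0.9]
opening: 0.194
t: 8.2
eef_pos: [466.2, -158.7, 148.9]
tcp_rot: [3.141, 0.002, -0.993]
ft_force: [-0.2, -0.0, -1.1]
opening: 0.197
[ 466.22119123 -158.72680293  148.93301437] [ 3.14064239e+00  1.71798275e-03 -9.93215434e-01] [-0.19039412 -0.04077726 -1.11119633] 0.19672668396186122
[[266.2 192.3]
 [266.1 193.6]
 [265.9 197.1]] entry [[266.2 198.8]]
[[233.4 177.2]
 [233.7 182.5]
 [234.5 196.9]] entry [[235.6 205.6]]
221 147 188 147
```

View pics/c3.png

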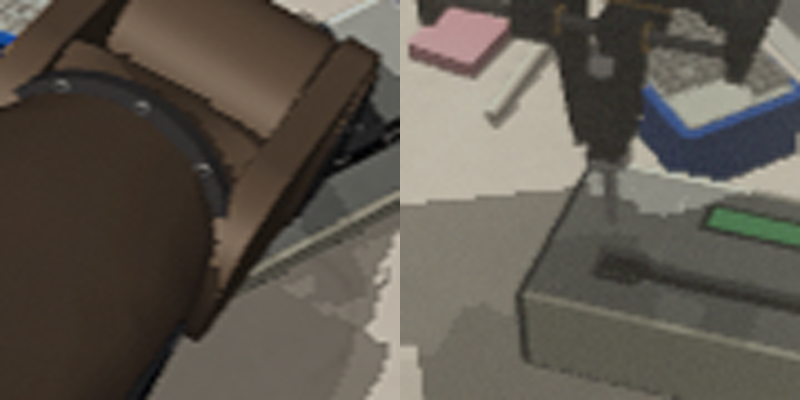

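```bash
cat > fit.py <<'E'
from h import *
from scipy.optimize import minimize
cams={n:viewer.read_camera(n) for n in('top','scene')}
poly=np.array([(-106,-35),(-81,-35),(-75,-29),(90,-29),(90,-15),(-75,-15),(-81,-9),(-106,-9)],float)
S=8
def err(p,n,g):
    cs,sn=np.cos(p[2]),np.sin(p[2]); q=poly@np.array([[cs,sn],[-sn,cs]])+p[:2]
    uv=proj(cams[n],np.c_[q,np.full(8,58.)])
    o=np.array(off[n]); m=np.zeros((g.shape[0]*S,g.shape[1]*S),np.uint8)
    cv2.fillPoly(m,[np.round(((uv-o+.5)*S)*16).astype(np.int32)],255,shift=4)
    w=cv2.resize(m,(g.shape[1],g.shape[0]),interpolation=cv2.INTER_AREA)/255.
    # local band
    b=cv2.dilate(w,np.ones((7,7)))>0
    A=np.c_[w[b],np.ones(b.sum()),np.argwhere(b)]; r=np.linalg.lstsq(A,g[b],rcond=None); return (r[1][0]/b.sum())**.5
off={}
for n in('top','scene'):
    uv=proj(cams[n],[[460,-149,58],[567,-312,58]]); lo=(uv.min(0)-15).astype(int); hi=(uv.max(0)+15).astype(int)
    img=cv2.imread('pics/%s0.png'%n).astype(float).mean(-1); off[n]=lo; g=img[lo[1]:hi[1],lo[0]:hi[0]]
    best=None
    for dx in(-5,0,5):
        for dy in(-5,0,5):
            sim=np.array([[0,0,0],[4,0,0],[0,4,0],[0,0,.03]])+[536.2+dx,-224.6+dy,-.991]
            r=minimize(err,sim[0],args=(n,g),method='Nelder-Mead',options=dict(initial_simplex=sim,xatol=.05,fatol=1e-3))
            if best is None or r.fun<best.fun: best=r
    p=best.x; ex=np.array([np.cos(p[2]),np.sin(p[2])]);ey=np.array([-ex[1],ex[0]])
    print(n,best.fun,p[:2],np.degrees(p[2]),'entry',p[:2]-92*ex-22*ey,'end',p[:2]+90*ex-22*ey)
E
python3 fit.py
```

```text
top 9.094521439044536 [ 536.81274192 -224.72977238] -56.68291382543492 entry [ 467.89555506 -159.93454604] end [ 567.86306629 -312.02168126]
scene 4.410763461003374 [ 537.56946722 -227.71143813] -56.81374900220577 entry [ 468.80042012 -162.75900815] end [ 568.42037934 -315.07402293]
```

```bash
python3 -m inch '[[0,0,0,0.5,-2,-10,-1],[0,0,0,0,-2,-10,-1],[0,0,0,0,0,-5,-1],[0,0,0,0,0,0,-1],[0,0,0,0,0,0,-1]]'
python3 - <<'E'
from h import *
s=state(); p=s['eef_pos'];print(p,s['tcp_rot'],s['ft_force'],s['opening'])
b=viewer.read_camera('scene');save(b,'s4.png')
t=proj(b,[p-[0,0,15.7],p-[0,0,61.7]]); print(t)
o=np.array([205,165]); B=cv2.resize(cv2.imread('pics/s4.png')[165:225,205:285],None,fx=10,fy=10,interpolation=cv2.INTER_CUBIC)
pr=lambda X:np.round((proj(b,X)-o+.5)*10).astype(int)
poly=np.array([(-106,-35),(-81,-35),(-75,-29),(90,-29),(90,-15),(-75,-15),(-81,-9),(-106,-9)],float)
a=np.radians(-56.75);q=poly@np.array([[np.cos(a),np.sin(a)],[-np.sin(a),np.cos(a)]])+[537.57,-227.7]
cv2.polylines(B,[pr(np.c_[q,np.full(8,58.)])],True,(0,255,0),1)
ey=np.array([.836,.549,0])
for d,col in((0,(0,0,255)),(3,(255,0,0))):
    cv2.polylines(B,[pr([p+d*ey-[0,0,15.7],p+d*ey-[0,0,61.7]])],False,col,1)
cv2.imwrite('pics/c4.png',B)
E
```

```text
t: 8.9
eef_pos: [467.2, -163.6, 124.5]
tcp_rot: [3.141, 0.0, -0.995]
ft_force: [0.5, -0.4, -1.1]
opening: 0.194
[ 467.16640583 -163.57240077  124.46108404] [ 3.14132870e+00  3.35852255e-04 -9.94666608e-01] [ 0.53147606 -0.35588794 -1.07628163] 0.19365498035935513
[[235.71754324 191.07943747]
 [236.44837528 205.13041899]]
```

View pics/c4.png

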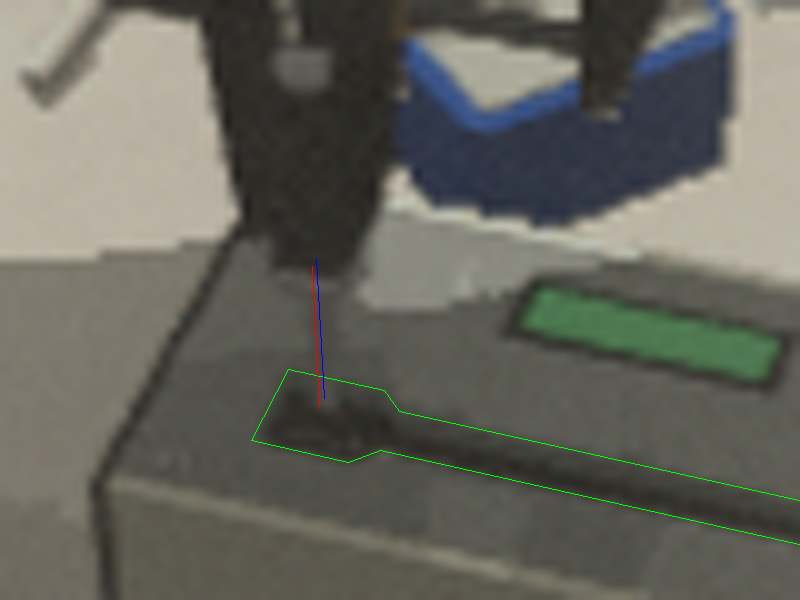

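```bash
python3 -m inch '[[0,0,0,0,0,-10,-1],[0,0,0,0,0,-10,-1],[0,0,0,0,0,-10,-1],[0,0,0,0,0,0,-1],[0,0,0,0,0,0,-1]]'; python3 -m inch '[[0,0,0,0,0,-4,-1],[0,0,0,0,0,0,-1],[0,0,0,0,0,0,-1]]'; python3 -m inch '[[0,0,0,0,0,-4,-1],[0,0,0,0,0,0,-1],[0,0,0,0,0,0,-1]]'
```

```text
t: 9.45
eef_pos: [467.1, -163.5, 94.3]
tcp_rot: [3.141, 0.001, -0.995]
ft_force: [0.1, -0.1, -1.8]
opening: 0.195
t: 9.75
eef_pos: [467.4, -163.7, 90.9]
tcp_rot: [-3.141, -0.001, -0.995]
ft_force: [0.4, -1.2, 0.2]
opening: 0.193
t: 10.05
eef_pos: [467.4, -163.7, 86.7]
tcp_rot: [-3.141, -0.001, -0.995]
ft_force: [1.2, -0.1, 2.2]
opening: 0.2
```

```bash
cat > chk.py <<'E'
import sys; from h import *
s=state(); p=s['eef_pos']; f=s['ft_force']; a=np.radians(-56.75); ex=np.array([np.cos(a),np.sin(a)]); ey=np.array([-ex[1],ex[0]])
d=p[:2]-[468.4,-161.5]; fx,fy=f[:2]@ex,f[:2]@ey
print('x %.1f y %.1f z %.1f  fx %.1f fy %.1f fz %.1f'%(d@ex-92,d@ey-22,p[2],fx,fy,f[2]))
sys.exit(0 if f[2]>0.6 and abs(fy)<3 and abs(fx)<4 else 1)
E
python3 -m inch '[[0,0,0,0,0,-3,-1],[0,0,0,0,0,0,-1],[0,0,0,0,0,0,-1]]'; python3 chk.py && python3 -m inch '[[0,0,0,1.1,-1.67,0,-1],[0,0,0,1.1,-1.67,0,-1]]' >/dev/null && python3 chk.py && python3 -m inch '[[0,0,0,1.1,-1.67,0,-1],[0,0,0,1.1,-1.67,0,-1]]' >/dev/null && python3 chk.py && python3 -m inch '[[0,0,0,1.1,-1.67,0,-1],[0,0,0,1.1,-1.67,0,-1]]' >/dev/null && python3 chk.py && python3 -m inch '[[0,0,0,1.1,-1.67,0,-1],[0,0,0,1.1,-1.67,0,-1]]' >/dev/null && python3 chk.py
```

```text
t: 10.35
eef_pos: [467.4, -163.7, 83.7]
tcp_rot: [-3.141, -0.0, -0.995]
ft_force: [2.0, -1.3, 1.8]
opening: 0.193
x -90.8 y -24.1 z 83.7  fx 2.2 fy 1.0 fz 1.8
x -87.5 y -24.4 z 83.5  fx -1.5 fy -0.3 fz 2.5
x -83.0 y -24.3 z 83.6  fx -1.0 fy -0.2 fz 1.7
x -78.9 y -24.2 z 83.6  fx -2.1 fy -0.2 fz 1.8
x -74.8 y -24.1 z 83.7  fx -2.3 fy -0.2 fz 1.7
```

```bash
python3 -m inch '[[0,0,0,1.1,-1.67,0,-1],[0,0,0,1.1,-1.67,0,-1]]' >/dev/null && python3 chk.py && python3 -m inch '[[0,0,0,1.1,-1.67,0,-1],[0,0,0,1.1,-1.67,0,-1]]' >/dev/null && python3 chk.py && python3 -m inch '[[0,0,0,1.1,-1.67,0,-1],[0,0,0,1.1,-1.67,0,-1]]' >/dev/null && python3 chk.py && python3 -m inch '[[0,0,0,1.1,-1.67,0,-1],[0,0,0,1.1,-1.67,0,-1]]' >/dev/null && python3 chk.py && python3 -m inch '[[0,0,0,1.1,-1.67,0,-1],[0,0,0,1.1,-1.67,0,-1]]' >/dev/null && python3 chk.py && python3 -m inch '[[0,0,0,1.1,-1.67,0,-1],[0,0,0,1.1,-1.67,0,-1]]' >/dev/null && python3 chk.py && python3 -m inch '[[0,0,0,1.1,-1.67,0,-1],[0,0,0,1.1,-1.67,0,-1]]' >/dev/null && python3 chk.py && python3 -m inch '[[0,0,0,1.1,-1.67,0,-1],[0,0,0,1.1,-1.67,0,-1]]' >/dev/null && python3 chk.py
```

```text
x -70.8 y -24.1 z 83.7  fx -2.6 fy 0.1 fz 1.1
x -66.8 y -24.1 z 83.7  fx -1.8 fy -0.4 fz 2.4
x -62.8 y -24.1 z 83.7  fx -1.3 fy -0.2 fz 1.5
x -58.8 y -24.1 z 83.7  fx -1.8 fy 0.1 fz 1.7
x -54.8 y -24.1 z 83.7  fx -2.0 fy -0.4 fz 2.0
x -50.8 y -24.0 z 83.6  fx -3.0 fy 0.7 fz 1.8
x -46.8 y -24.0 z 83.6  fx -1.9 fy 0.9 fz 3.2
x -42.8 y -24.0 z 83.7  fx -3.6 fy -0.4 fz 1.5
```

```bash
python3 -m inch '[[0,0,0,1.1,-1.67,0,-1],[0,0,0,1.1,-1.67,0,-1]]' >/dev/null && python3 chk.py && python3 -m inch '[[0,0,0,1.1,-1.67,0,-1],[0,0,0,1.1,-1.67,0,-1]]' >/dev/null && python3 chk.py && python3 -m inch '[[0,0,0,1.1,-1.67,0,-1],[0,0,0,1.1,-1.67,0,-1]]' >/dev/null && python3 chk.py && python3 -m inch '[[0,0,0,1.1,-1.67,0,-1],[0,0,0,1.1,-1.67,0,-1]]' >/dev/null && python3 chk.py && python3 -m inch '[[0,0,0,1.1,-1.67,0,-1],[0,0,0,1.1,-1.67,0,-1]]' >/dev/null && python3 chk.py && python3 -m inch '[[0,0,0,1.1,-1.67,0,-1],[0,0,0,1.1,-1.67,0,-1]]' >/dev/null && python3 chk.py && python3 -m inch '[[0,0,0,1.1,-1.67,0,-1],[0,0,0,1.1,-1.67,0,-1]]' >/dev/null && python3 chk.py && python3 -m inch '[[0,0,0,1.1,-1.67,0,-1],[0,0,0,1.1,-1.67,0,-1]]' >/dev/null && python3 chk.py
```

```text
x -38.8 y -24.0 z 83.7  fx -0.7 fy -0.8 fz 1.5
x -34.8 y -24.0 z 83.7  fx -1.8 fy 1.0 fz 1.7
x -30.8 y -24.0 z 83.7  fx -2.4 fy 0.8 fz 2.5
x -26.8 y -24.0 z 83.7  fx -1.7 fy 0.2 fz 1.9
x -22.8 y -24.0 z 83.7  fx -2.6 fy 0.1 fz 1.9
x -18.8 y -24.0 z 83.7  fx -1.8 fy 0.0 fz 1.7
x -14.8 y -24.0 z 83.7  fx -2.1 fy 0.0 fz 2.4
x -10.8 y -24.0 z 83.6  fx -1.8 fy 0.7 fz 1.7
```

```bash
python3 -m inch '[[0,0,0,0.88,-1.34,0,-1],[0,0,0,0.88,-1.34,0,-1]]' >/dev/null && python3 chk.py && python3 -m inch '[[0,0,0,0.88,-1.34,0,-1],[0,0,0,0.88,-1.34,0,-1]]' >/dev/null && python3 chk.py && python3 -m inch '[[0,0,0,0.88,-1.34,0,-1],[0,0,0,0.88,-1.34,0,-1]]' >/dev/null && python3 chk.py && python3 -m inch '[[0,0,0,0.88,-1.34,0,-1],[0,0,0,0.88,-1.34,0,-1]]' >/dev/null && python3 chk.py && python3 -m inch '[[0,0,0,0.88,-1.34,0,-1],[0,0,0,0.88,-1.34,0,-1]]' >/dev/null && python3 chk.py && python3 -m inch '[[0,0,0,0.88,-1.34,0,-1],[0,0,0,0.88,-1.34,0,-1]]' >/dev/null && python3 chk.py && python3 -m inch '[[0,0,0,0.88,-1.34,0,-1],[0,0,0,0.88,-1.34,0,-1]]' >/dev/null && python3 chk.py && python3 -m inch '[[0,0,0,0.88,-1.34,0,-1],[0,0,0,0.88,-1.34,0,-1]]' >/dev/null && python3 chk.py && python3 -m inch '[[0,0,0,0.88,-1.34,0,-1],[0,0,0,0.88,-1.34,0,-1]]' >/dev/null && python3 chk.py
```

```text
x -7.6 y -24.0 z 83.6  fx -2.3 fy 0.3 fz 2.3
x -4.4 y -24.0 z 83.7  fx -2.4 fy 0.1 fz 2.4
x -1.2 y -24.0 z 83.7  fx -1.7 fy -0.1 fz 1.5
x 2.0 y -23.9 z 83.6  fx -2.7 fy -0.1 fz 0.8
x 5.5 y -23.9 z 83.6  fx 0.1 fy -1.4 fz 0.4
```

```bash
python3 -m inch '[[0,0,0,0,0,0,-1],[0,0,0,0,0,0,-1]]' >/dev/null; python3 chk.py
python3 - <<'E'
from h import *
F=[]
for i in range(5): viewer.read_camera('scene'); F.append(state()['ft_force'])
print(np.mean(F,0),np.std(F,0))
E
```

```text
x 5.2 y -24.0 z 83.5  fx -0.6 fy -0.2 fz -1.4
[-0.3572492  -0.09497388 -1.56318715] [0.64228019 0.65586797 0.4616947 ]
```

```bash
sed -i 's/^sys.exit.*/sys.exit(0 if abs(fy)<4 and abs(fx)<8.5 else 1)/' chk.py
python3 -m inch '[[0,0,0,-0.55,0.84,0,-1],[0,0,0,-1.1,1.67,0,-1],[0,0,0,-1.1,1.67,0,-1],[0,0,0,-1.65,2.51,0,-1],[0,0,0,-1.65,2.51,0,-1]]' >/dev/null && python3 chk.py && python3 -m inch '[[0,0,0,-1.65,2.51,0,-1],[0,0,0,-1.65,2.51,0,-1],[0,0,0,-1.65,2.51,0,-1],[0,0,0,-1.65,2.51,0,-1]]' >/dev/null && python3 chk.py && python3 -m inch '[[0,0,0,-1.65,2.51,0,-1],[0,0,0,-1.65,2.51,0,-1],[0,0,0,-1.65,2.51,0,-1],[0,0,0,-1.65,2.51,0,-1]]' >/dev/null && python3 chk.py && python3 -m inch '[[0,0,0,-1.65,2.51,0,-1],[0,0,0,-1.65,2.51,0,-1],[0,0,0,-1.65,2.51,0,-1],[0,0,0,-1.65,2.51,0,-1]]' >/dev/null && python3 chk.py;  python3 - <<'E'
from h import *
b=viewer.read_camera('scene');save(b,'s5.png')
cv2.imwrite('pics/c5.png',cv2.resize(cv2.imread('pics/s5.png')[140:260,180:345],None,fx=4.8,fy=4.8,interpolation=cv2.INTER_CUBIC))
E
```

```text
x -5.9 y -24.0 z 83.7  fx 4.3 fy -1.2 fz -1.8
x -18.1 y -23.9 z 83.7  fx 3.8 fy -0.3 fz -1.8
x -30.2 y -24.0 z 83.7  fx 3.4 fy -0.9 fz -1.5
x -42.2 y -24.0 z 83.7  fx 4.5 fy -0.3 fz -0.3
```

View pics/c5.png

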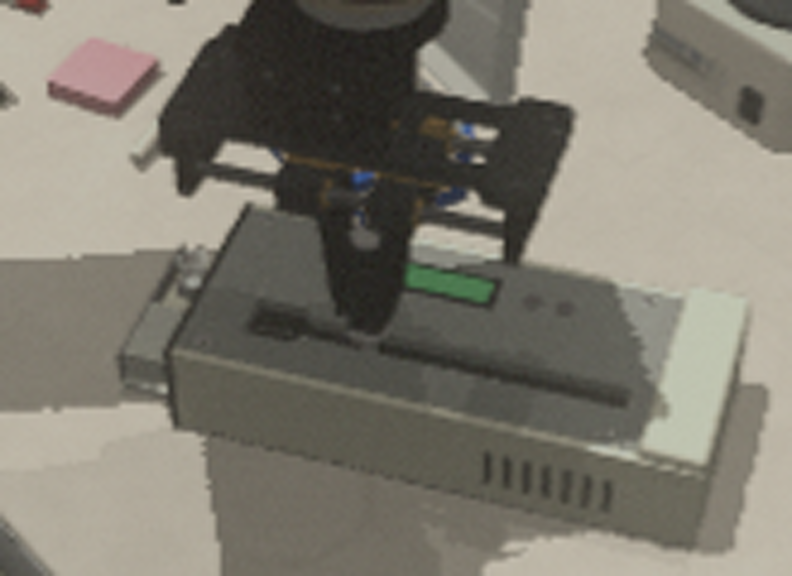

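```bash
python3 -m inch '[[0,0,0,-1.65,2.51,0,-1],[0,0,0,-1.65,2.51,0,-1],[0,0,0,-1.65,2.51,0,-1]]' >/dev/null && python3 chk.py && python3 -m inch '[[0,0,0,-1.1,1.67,0,-1]]' >/dev/null && python3 chk.py && python3 -m inch '[[0,0,0,-1.1,1.67,0,-1]]' >/dev/null && python3 chk.py && python3 -m inch '[[0,0,0,-1.1,1.67,0,-1]]' >/dev/null && python3 chk.py && python3 -m inch '[[0,0,0,-1.1,1.67,0,-1]]' >/dev/null && python3 chk.py && python3 -m inch '[[0,0,0,-1.1,1.67,0,-1]]' >/dev/null && python3 chk.py && python3 -m inch '[[0,0,0,-1.1,1.67,0,-1]]' >/dev/null && python3 chk.py && python3 -m inch '[[0,0,0,-1.1,1.67,0,-1]]' >/dev/null && python3 chk.py && python3 -m inch '[[0,0,0,-1.1,1.67,0,-1]]' >/dev/null && python3 chk.py && python3 -m inch '[[0,0,0,-1.1,1.67,0,-1]]' >/dev/null && python3 chk.py
```

```text
x -51.2 y -24.0 z 83.7  fx 4.3 fy 0.2 fz -0.8
x -53.3 y -24.0 z 83.7  fx 5.0 fy 0.1 fz -0.6
x -55.1 y -24.0 z 83.7  fx 4.6 fy -0.1 fz -0.4
x -57.1 y -24.0 z 83.7  fx 4.0 fy 0.7 fz -0.7
x -59.1 y -24.0 z 83.7  fx 4.3 fy -0.3 fz -0.6
x -61.1 y -24.0 z 83.6  fx 2.7 fy 0.0 fz -0.3
x -63.1 y -24.0 z 83.7  fx 4.2 fy 0.8 fz -0.6
x -65.1 y -24.0 z 83.7  fx 3.7 fy -0.2 fz -1.8
x -66.8 y -23.9 z 83.8  fx 9.1 fy 0.9 fz -1.8
```

```bash
python3 -m inch '[[0,0,0,0,0,0,-1],[0,0,0,0,0,0,-1]]' >/dev/null; python3 chk.py;python3 -m inch '[[0,0,0,-0.27,0.42,0,-1],[0,0,0,0,0,0,-1]]' >/dev/null; python3 chk.py
python3 - <<'E'
from h import *
b=viewer.read_camera('scene');save(b,'s6.png'); P=cloud(b)
a=np.radians(-56.75);ex=np.array([np.cos(a),np.sin(a)]);ey=np.array([-ex[1],ex[0]])
Q=np.stack([(P[...,:2]-[537.3,-226.7])@ex,(P[...,:2]-[537.3,-226.7])@ey,P[...,2]],-1)
m=(b['depth']>0)&(Q[...,0]<-139)&(Q[...,0]>-230)&(abs(Q[...,1])<55)&(Q[...,2]>8)&(Q[...,2]<60)
print(m.sum(),np.percentile(Q[m],[1,5,50,95],axis=0).round(1))
E
```

```text
x -66.6 y -24.0 z 83.8  fx 5.4 fy 0.9 fz -1.0
x -66.7 y -23.9 z 83.8  fx 8.4 fy 0.2 fz -3.4
526 [[-194.7  -46.7    8.8]
 [-193.3  -43.9   10.9]
 [-172.9  -14.7   27.5]
 [-150.5   32.8   36. ]]
```

```bash
python3 -m inch '[[0,0,0,0.8,-1.25,0,-1],[0,0,0,0,0,0,-1],[0,0,0,0,0,6,-1],[0,0,0,0,0,10,-1],[0,0,0,0,0,15,-1],[0,0,0,0,0,15,-1],[0,0,0,0,0,15,-1],[0,0,0,0,0,16,-1],[0,0,0,0,0,0,-1]]'
python3 - <<'E'
from h import *
s=state();print(s['eef_pos'],s['tcp_rot'][2],s['ft_force'],[456.7,176.4]-s['eef_pos'][:2],np.degrees(.191-s['tcp_rot'][2]))
E
```

```text
t: 20.0
eef_pos: [481.0, -184.1, 162.8]
tcp_rot: [-3.14, -0.002, -0.995]
ft_force: [0.3, 0.1, -1.1]
opening: 0.192
[ 481.03038488 -184.12694218  162.78031304] -0.9945435869951409 [ 0.3060418   0.08527009 -1.11515036] [-24.33038488 360.52694218] 67.92664396362233
```

```bash
python3 -m inch '[[0,0,6.8,-2.43,36.05,0,-1],[0,0,6.8,-2.43,36.05,0,-1],[0,0,6.8,-2.43,36.05,0,-1],[0,0,6.8,-2.43,36.05,0,-1],[0,0,6.8,-2.43,36.05,0,-1],[0,0,6.8,-2.43,36.05,0,-1],[0,0,6.8,-2.43,36.05,0,-1],[0,0,6.8,-2.43,36.05,0,-1],[0,0,6.8,-2.43,36.05,0,-1],[0,0,6.8,-2.43,36.05,0,-1]]' >/dev/null; python3 -m inch '[[0,0,0,0,0,0,-1],[0,0,0,0,0,-20,-1],[0,0,0,0,0,-18,-1],[0,0,0,0,0,0,-1],[0,0,0,0,0,0,-1]]'
python3 - <<'E'
from h import *
s=state(); p=s['eef_pos'];print(p,s['tcp_rot'])
b=viewer.read_camera('scene');save(b,'s7.png')
u,v=proj(b,p-[0,0,62])[0].astype(int); print(u-35,v-30)
B=cv2.resize(cv2.imread('pics/s7.png')[v-30:v+30,u-35:u+35],None,fx=10,fy=10,interpolation=cv2.INTER_CUBIC)
o=np.array([u-35,v-30]); pr=lambda X:np.round((proj(b,X)-o+.5)*10).astype(int)
h=27*np.array([(-1,-1),(1,-1),(1,1),(-1,1)])
for k,c in((h,(0,255,0)),(h*7.5/27,(0,255,255))): cv2.polylines(B,[pr(np.c_[k+[456.7,176.4],np.full(4,54)])],True,c,1)
cv2.polylines(B,[pr([p-[0,0,15.7],p-[0,0,61.7]])],False,(0,0,255),1)
cv2.imwrite('pics/c7.png',B)
E
```

```text
t: 21.5
eef_pos: [456.3, 175.7, 122.7]
tcp_rot: [3.142, 0.001, 0.191]
ft_force: [-0.0, -0.9, 0.2]
opening: 0.187
[456.32522319 175.72113614 122.65264417] [3.14156032e+00 1.36990238e-03 1.91280733e-01]
127 113
```

View pics/c7.png

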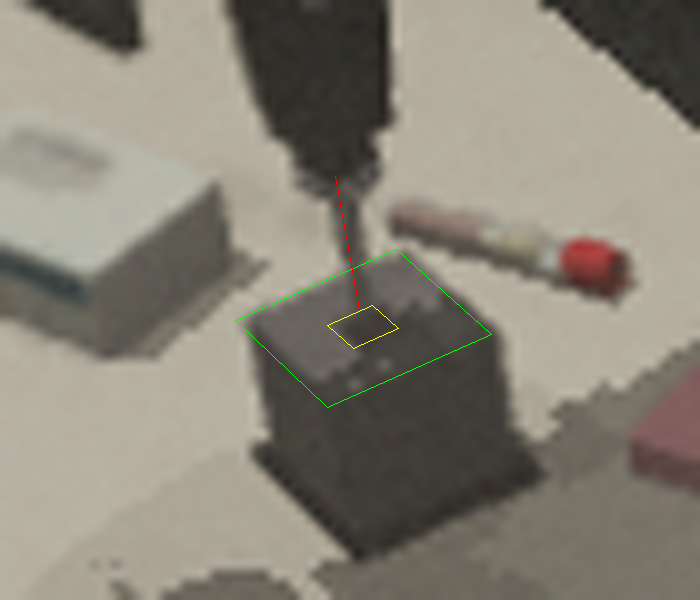

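```bash
python3 -m inch '[[0,0,0,0.6,0.7,-5,-1],[0,0,0,0,0,-8,-1],[0,0,0,0,0,-8,-1],[0,0,0,0,0,0,-1]]';  python3 -m inch '[[0,0,0,0,0,-10,-1],[0,0,0,0,0,-10,-1],[0,0,0,0,0,-7,-1],[0,0,0,0,0,0,-1],[0,0,0,0,0,0,-1]]'
```

```text
t: 21.95
eef_pos: [456.7, 176.6, 100.6]
tcp_rot: [3.141, 0.002, 0.192]
ft_force: [-0.6, 0.3, -0.6]
opening: 0.187
t: 22.45
eef_pos: [457.2, 176.8, 74.5]
tcp_rot: [3.142, 0.0, 0.192]
ft_force: [1.0, -0.1, -0.8]
opening: 0.188
```

```bash
python3 -m inch '[[0,0,0,0,0,-3,-1],[0,0,0,0,0,-1.5,-1],[0,0,0,0,0,0,-1],[0,0,0,0,0,0,-1]]';  python3 -m inch '[[0,0,0,0,0,0,-0.5],[0,0,0,0,0,0,-0.4],[0,0,0,0,0,0,-0.2],[0,0,0,0,0,0,0],[0,0,0,0,0,0,0.2],[0,0,0,0,0,0,0.2],[0,0,0,0,0,0,0.2],[0,0,0,0,0,0,0.2]]'
```

```text
t: 22.85
eef_pos: [457.3, 176.8, 70.2]
tcp_rot: [3.142, -0.0, 0.192]
ft_force: [0.7, 0.7, -1.7]
opening: 0.186
t: 23.65
eef_pos: [457.2, 176.8, 70.2]
tcp_rot: [-3.142, -0.0, 0.192]
ft_force: [-0.6, 0.1, -0.1]
opening: 0.602
```

```bash
python3 -m inch '[[0,0,0,0,0,5,0.2],[0,0,0,0,0,20,0.2],[0,0,0,0,0,30,0.2],[0,0,0,0,0,40,0.2],[0,0,0,0,0,40,0.2]]';  python3 -m inch '[[0,0,0,0,40,0,0.2],[0,0,0,0,40,0,0.2],[0,0,0,0,40,0,0.2],[0,0,0,0,40,0,0.2],[0,0,0,0,40,0,0.2],[0,0,0,0,0,0,0.2],[0,0,0,0,0,0,0.2]]'; python3 m.py
python3 - <<'E'
from h import *
a=viewer.read_camera('top');b=viewer.read_camera('scene');save(a,'t8.png');save(b,'s8.png')
A=cv2.resize(cv2.imread('pics/t8.png')[110:260,110:410],(800,400),interpolation=cv2.INTER_CUBIC)
B=cv2.resize(cv2.imread('pics/s8.png')[115:185,130:330],(570,200),interpolation=cv2.INTER_CUBIC)
B=cv2.copyMakeBorder(B,0,0,0,230,cv2.BORDER_CONSTANT); cv2.imwrite('pics/c8.png',np.vstack([A,B]))
E
```

```text
t: 24.15
eef_pos: [456.8, 176.7, 206.8]
tcp_rot: [3.142, 0.001, 0.192]
ft_force: [0.1, 0.6, -0.4]
opening: 0.601
t: 24.85
eef_pos: [456.7, 377.1, 205.0]
tcp_rot: [3.141, 0.0, 0.194]
ft_force: [-0.5, -0.8, 0.5]
opening: 0.6
top loader top (array([ 535.2, -225.4]), array([121.4, 275.5]), 33.3) median z 57.670741558446935
 dark 340 (array([ 515.6, -228.4]), array([ 24. , 194.1]), 35.1) axis -56.9 ends [ 460.5 -148.8] [ 566.4 -311.1] thin mean [ 529.7 -255. ] thin axis [-0.54720366  0.8369995 ]
 dark 34 (array([ 541.2, -190.2]), array([18.3, 69.2]), 20.8) axis -63.5 ends [ 525.6 -160. ] [ 556.4 -222. ] thin mean [ 539.3 -188.3] thin axis [-0.45954085  0.88815663]
  holder 256 [455.4 175.6] (array([457. , 179.1]), array([55. , 54.9]), 88.7) [451.6 171.2  53.4]
  cap 48 [455.4 178.1] (array([455.4, 178.1]), array([18.5, 18. ]), 8.2) [455.7 178.7 115. ]
scene loader top (array([ 534. , -228.8]), array([132.6, 273.1]), 34.5) median z 57.45322220146028
  holder 189 [456.1 166.9] (array([457.4, 170.5]), array([63.6, 55.7]), 87.3) [452.9 164.8  53. ]
  cap 34 [454.9 169.6] (array([454.9, 170.7]), array([20.4, 24.3]), 6.5) [456.2 172.8 114.9]
```

View pics/c8.png

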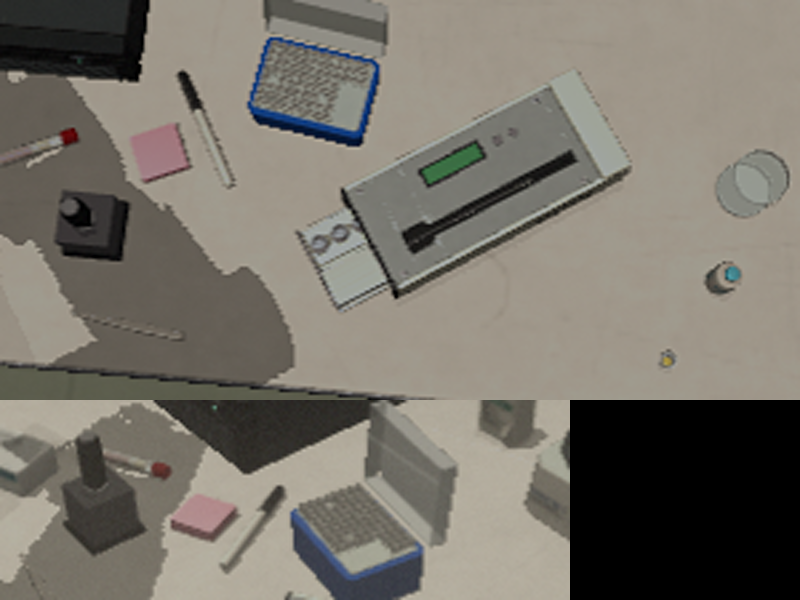

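Run:
```python
from h import *
a=np.radians(-56.75);ex=np.array([np.cos(a),np.sin(a)]);ey=np.array([-ex[1],ex[0]])
for n in('top','scene'):
    b=viewer.read_camera(n); P=cloud(b)
    Q=np.stack([(P[...,:2]-[537.3,-226.7])@ex,(P[...,:2]-[537.3,-226.7])@ey,P[...,2]],-1)
    m=(b['depth']>0)&(Q[...,0]<-139)&(Q[...,0]>-230)&(abs(Q[...,1])<55)&(Q[...,2]>12)&(Q[...,2]<60)
    print(n,np.percentile(Q[m][:,0],[1,3,5]).round(1))
print(ticket.job_done())
```

```text
top [-197.8 -196.7 -195.5]
scene [-194.5 -193.9 -193.2]
the job is handed in; nothing more can be done
None
```

I finished the job and handed it in after about 25 s of the 64 s allowed. The shuttle is home and the pin is back in its holder.

- **Groove:** I pressed the pin about 8 mm onto the bar and dragged it rearward along the slot. The vertical force fell from about +1.8 N to −1.5 N at loader x ≈ +5 mm, which was the tip dropping into the groove. I stopped there with almost no force along the slot, so the shuttle was not shoved.
- **Draw:** Pulling took a steady 4 N or so until the force rose to about 9 N at the stop. The scene camera puts the shuttle's front plate 59–60 mm out of the mouth. The top camera says 61–63 mm, which is within the camera error.
- **Pin return:** The pin stands upright in the holder with its cap at about 115 mm, where 117 mm is expected. The gripper is open and about 200 mm clear.
- **Surroundings:** In the last picture the loader, holder, marker, forceps, bottle and cup look where they were at the start.

**Disagreements in the measurements:**
- The two cameras differed by about 3 mm on the slot's position along its length, and by several millimetres on the holder. I steered by the average for the slot, and returned the pin to the position where I had gripped it.
- My first grip caught the handle turned about 11°, so I opened, turned the gripper and gripped again before lifting.

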